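Set the length stop with its handwheel and wedge it fast

ROBOT

A 6-joint arm with a two-finger parallel gripper is mounted at the origin on the work surface. World frame = base frame: x ahead of the robot, y to its left, z up, the work surface at z = 0. Lengths are in mm, angles in rad, forces in N, time in s.
With the tool pointing down it reaches from about 275 to 750 mm from the base axis. Payload 10.2 kg.
Tool frame: the origin (TCP) lies between the finger pads; the fingertips stand 14 mm ahead of it and the grasp point (between the pads) lies 5 mm behind it (tip_reach is the distance from the TCP to the fingertips, in mm); z points along the fingers, y is the line along which they close (so a half turn about z gives the same grasp; the last joint's range is limited). The gripper opens to 85 mm and grips with 20 to 120 N. Pads are 22 mm wide; open, the fingers measure 114 mm over their backs; the gripper's body (76 mm by 85 mm) begins 54 mm behind the grasp point. The pads swing forward as they close: fully open they stand 13 mm farther back than shut.
Start: joints at [0.927, 0.313, 1.498, -0, 1.331, -0.223], TCP at [214.471, 479.201, 245.294] pointing down, gripper open.
Joint ranges: [-2.94, 2.94], [-0.97, 2.17], [0.19, 2.56], [-1.23, 4.37], [0.02, 3.11], [-2.88, 2.88]. Speed limits (rad/s): [2.39, 2.39, 3.01, 3.14, 3.14, 3.14].

INTERFACE

Orientations are given as a unit quaternion [w, x, y, z].
In Python, from rig import * gives the robot as it stands.
- The arm moves only by the tool arm_command, never from a script. Its argument "steps" is a list that holds one entry, the list of rows, each a list of 7 numbers: the opening, from 0 (shut) to 1 (fully open), then the shift along the tool's x, y, z each as a share of 0.05 m, from -1 to 1, then the turn, a rotation vector about the tool's x, y, z each as a share of 0.15 rad, from -1 to 1. A call has 1 to 8 rows; each row shifts and turns the commanded pose from where the row before left it, along the tool's axes as they then stand; what a row does not reach is not made up. A row lasts 1/8 s, in which the tool goes at most 62.5 mm and 10.7 degrees, less where a joint would pass 70% of its speed; a pose out of reach is approached as far as the arm can. A call with a number of a shift or a turn outside -1 to 1 is refused whole. A call with a gripper value outside its range is refused whole. The fingers move at their own pace and stop on an object; "squeeze" is the grip in N (left out, the last holds). Time passes only in rows, so rows that do not move let the fingers close. It gives the time, the measured TCP pose, the force, the opening and the grip force at its end, in the units of the state.
- sense(): the state, without advancing time (a new reading comes with each control period).
- capture(name): name is "side" or "top" or "wrist"; returns the picture (480x640x3 uint8, red, green, blue); there is no depth.
- get_calibration(name): a dict with "intrinsics" (3x3 intrinsics, pixels), "D" ([k1, k2, p1, p2, k3] as OpenCV has them; the pictures are not rectified), "rvec" (rotation vector, rad) and "tvec" (3), from world to camera coordinates, as OpenCV has them; the wrist camera has in their place "T_tool_cam" (4x4, takes a point from camera to tool coordinates, whose origin is the TCP and whose axes are the flange's). Camera axes: x right, y down, z forward; pixel columns grow to the right and rows downward; lengths in mm; the calibration is good to about 2 mm. A picture is of the moment at which its call begins: read the wrist's pose just before it. get_calibration takes no time and is no camera call.
- finish_job(): hands the job in; it is judged then, once.
The state is a dict: "time_s": time; "joints": joint angles; "dq": joint speeds; "tau": joint torques, N m; "eef_pos": TCP position; "ee_rot": TCP orientation; "force": force on the tool from outside, world axes, zero at the start; "wrist_torque": the same for the moment, N m; "grip_width": opening from 0.0 (shut) to 1.0 (fully open); "grip_force": force on a finger pad.
Only numpy, scipy, OpenCV 4.12 (cv2) and the standard library are available. Lean on these libraries where they do the work, as an engineer would, in place of code of your own. Each camera call takes 0.05 s, during which the arm holds its last target. There are 200 camera calls.

TASK

Set the bench's length stop: turn its flat handwheel until the arrow on the sliding carriage points straight at the arrow on the marker clip, and let go of the wheel. Then push the wooden wedge, thin end first, under the carriage's front edge until it jams tight, and leave it there. Leave the jar, the spray can and the hammer where they are.

Things in the scene. Friction and masses are not known exactly. Their poses are not given: they have to be found in the camera images.
- bed: Grey steel bed of the length stop, bolted down; x points away from the robot, y along the carriage's travel. 48 mm high, x -40 to 100, y -280 to 190 mm from its origin (at bench level). A gear box under the wheel is 62 mm high, x -95 to -10, y -250 to -150 mm. In front of x = -40 mm the bench beneath the carriage's lip is free.
- carriage: Aluminium carriage sliding along the bed's y; axes as the bed's, origin at bench level. x -115 to 60, y -55 to 55 mm, top 62 mm up; a stop plate on it (x -22 to 52, y 42 to 54 mm) rises to 107 mm. Its front lip, x -115 to -65 mm, overhangs the bare bench, underside 21 mm up: a sprung clamp jaw (1.5 N + 2.5 N per mm, up to 3 mm rise). It moves only with the wheel.
- lip_edge (a point): Middle of the carriage's lower front edge, 21 mm above the bench, axes of the carriage: x points in under the lip. The wedge goes under this 110 mm wide edge; anywhere along it will do.
- pointer_tip (a point): Tip of the dark steel arrow on the far (+x) side of the carriage, 62 mm above the bench; it moves along the bed's y axis with the carriage.
- marker_tip (a point): Tip of the dark steel arrow on the marker clip (30 mm wide) fixed on the bed's far edge, 62 mm above the bench, axes of the bed. Lined up, the arrows face each other 6 mm apart (same y in the bed's frame). At the start the pointer is 45 to 90 mm short of it, on the -y (wheel) side.
- wheel (a joint): Angle of the handwheel, rad, counter-clockwise from above positive; each radian moves the carriage 25 mm towards the bed's +y. Range -0.24 to 4.6 rad. About 0.2 N m of friction; it stays where it is left. At 0 one of the three spokes points along the bed's +x.
- wheel_center (a point): Centre of the handwheel on its upright axis, at mid-rim height, 108 mm above the bench. Black round rim, centre-line radius 95 mm, 16 mm thick; hub 38 mm diameter, top 12 mm above mid-rim; three steel spokes 12 mm thick, 120 degrees apart, at rim height. No crank knob. Free below the rim down to 62 mm. The point turns with the wheel, x along a spoke.
- wedge: Light wooden wedge lying flat, 110 mm long (x), 40 mm wide (y), 10 mm high at the thin end (+x) rising evenly to 32 mm at the thick end (-x), 65 g. Origin at the middle of its underside. It meets the lip when the thin end is 55 mm past the lip's front edge; pushed on with 8 to 20 N it goes 3 to 15 mm further, jams and holds.
- wedge_tip (a point): Middle of the lower edge of the wedge's thin end, at bench level.
- wedge_butt (a point): Centre of the wedge's thick end face (40 mm wide, 32 mm high), 16 mm above the bench.
- jar: Glass jar with a steel lid, 74 mm diameter, 110 mm high, standing at the right; origin at the centre of its underside. A bystander.
- can: White spray can, 66 mm diameter, 170 mm high, standing at the left; origin at the centre of its underside. A bystander.
- hammer: Hammer, 260 mm long, wooden handle, lying at the left; origin at the middle of its length. A bystander.
Not all that is in view belongs to the job. Of the things that look like the wedge, take the one that is farthest from the robot's base at the start.

How it is judged:
By the outcome, as a careful person would: the job done as asked, in the order asked, and still so for the second after the job is handed in, with the robot touching nothing.
It also fails if it takes over 72 s, if anything falls off the work surface, if the arm or the gripper's body presses on something with over 40 N, if the wrist force passes 120 N, or if a joint passes its speed limit or range.

## Working session

There is one attempt and no reset: what is moved stays moved. The work goes in short steps, Python scripts to look and compute and a tool call to move; the robot and the scene stay as the last step left them, time stands still between calls to the robot, and variables do not carry over. Pictures are saved under pics/ and viewed, at most 10 in all, crops included, and the job is handed in when it is done.

Besides the shell and the picture viewer there is one more tool, called after "Request:" as name([rows], argument=value, ...), one row to a line, values as JSON. arm_command: Moves the arm, as the interface text tells. Its arguments: {"type":"object","properties":{"steps":{"type":"array"},"squeeze":{"type":"number"}},"required":["steps"]}

```bash
mkdir -p pics; ls; python3 - <<'E'
from rig import *
import cv2
s=sense();print({k:s[k] for k in('time_s','eef_pos','ee_rot','grip_width','force')})
for n in('side','top'):
    im=capture(n);cv2.imwrite(f'pics/{n}0.png',im[:,:,::-1]);c=get_calibration(n);print(n,c)
print(get_calibration('wrist'))
E
```

```text
pics
{'time_s': 0.0, 'eef_pos': array([214.31520076, 478.9996834 , 244.71672005]), 'ee_rot': array([-2.85215523e-04,  2.08848468e-01,  9.77947792e-01, -5.93732216e-04]), 'grip_width': 1.0003090019424739, 'force': array([-0.60521583, -0.43272594,  0.65495525])}
side {'intrinsics': array([[496.28188122,   0.        , 321.20588279],
       [  0.        , 496.28188122, 229.56783554],
       [  0.        ,   0.        ,   1.        ]]), 'D': array([-0.05492509,  0.        ,  0.        ,  0.        ,  0.        ]), 'rvec': array([ 2.09852174, -0.10446554,  0.04914317]), 'tvec': array([-515.78823835,  119.64873559, 1468.18385771])}
top {'intrinsics': array([[437.77194247,   0.        , 322.28225063],
       [  0.        , 437.77194247, 241.70296662],
       [  0.        ,   0.        ,   1.        ]]), 'D': array([-0.03939383,  0.        ,  0.        ,  0.        ,  0.        ]), 'rvec': array([ 2.15911065, -2.17299804,  0.07272596]), 'tvec': array([  20.67805326,  539.45991931, 1122.14841795])}
{'intrinsics': array([[391.70247517,   0.        , 320.63863746],
       [  0.        , 391.70247517, 235.468872  ],
       [  0.        ,   0.        ,   1.        ]]), 'D': array([-0.06771564,  0.        ,  0.        ,  0.        ,  0.        ]), 'T_tool_cam': array([[-1.13440936e-03, -9.65009003e-01, -2.62214296e-01,
         6.68704255e+01],
       [ 9.99999058e-01, -1.29718540e-03,  4.47676971e-04,
         1.16102810e+00],
       [-7.72152865e-04, -2.62213541e-01,  9.65009566e-01,
        -1.27957530e+02],
       [ 0.00000000e+00,  0.00000000e+00,  0.00000000e+00,
         1.00000000e+00]])}
```

View pics/top0.png

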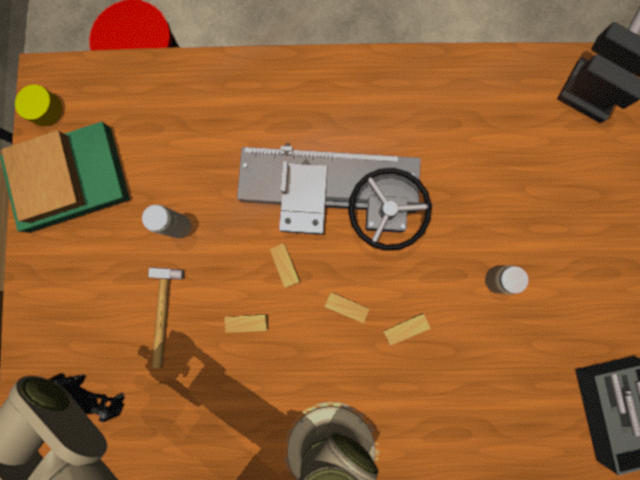

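View pics/side0.png

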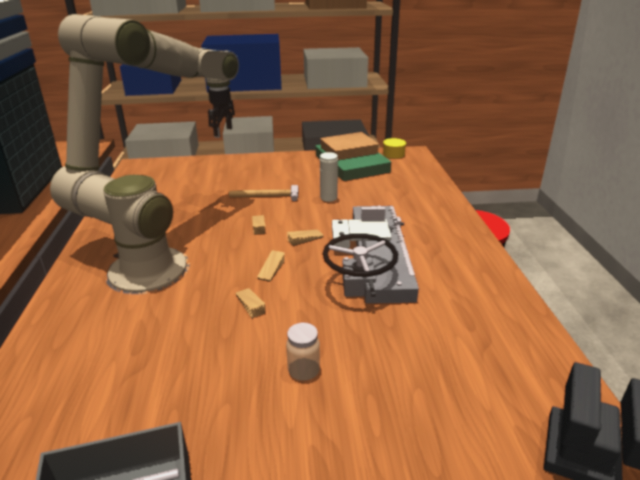

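The top view shows four look-alike wedges at (285,265), (346,307), (407,328) and (246,323); the first is the farthest from the base. The wheel hub is at (390,209), the carriage at (303,198) and the marker clip at (286,150). The side view shows the same scene from the right: wheel (360,255), jar (303,352).

```bash
cat > h.py <<'E'
import numpy as np,cv2
from rig import *
from scipy.spatial.transform import Rotation as R
def cam(n,s=None):
    c=get_calibration(n)
    if n=='wrist':
        q=np.array(s['ee_rot']);T=np.eye(4);T[:3,:3]=R.from_quat(q[[1,2,3,0]]).as_matrix();T[:3,3]=s['eef_pos']
        T=T@c['T_tool_cam'];return c['intrinsics'],c['D'],T[:3,:3],T[:3,3]
    M=cv2.Rodrigues(c['rvec'])[0];return c['intrinsics'],c['D'],M.T,-M.T@c['tvec']
def rays(C,px):
    u=cv2.undistortPoints(np.array(px,float).reshape(-1,1,2),C[0],C[1])[:,0]
    return np.c_[u,np.ones(len(u))]@C[2].T
def plane(C,px,z):
    d=rays(C,px);return C[3]+d*((z-C[3][2])/d[:,2])[:,None]
def tri(C1,p1,C2,p2):
    A=np.zeros((3,3));b=np.zeros(3)
    for C,p in((C1,p1),(C2,p2)):
        d=rays(C,[p])[0];d/=np.linalg.norm(d);P=np.eye(3)-np.outer(d,d);A+=P;b+=P@C[3]
    return np.linalg.solve(A,b)
def proj(C,X):
    M=C[2].T;return cv2.projectPoints(np.array(X,float).reshape(-1,1,3),cv2.Rodrigues(M)[0],-M@C[3],C[0],C[1])[0][:,0]
E
python3 - <<'E'
from h import *
np.set_printoptions(precision=1,suppress=True)
t=cv2.imread('pics/top0.png');C=cam('top')
hsv=cv2.cvtColor(t,cv2.COLOR_BGR2HSV)
# wheel
m=((hsv[...,2]<45)).astype(np.uint8);m[:150]=0;m[260:]=0;m[:,:340]=0;m[:,440:]=0
pts=max(cv2.findContours(m,0,1)[0],key=cv2.contourArea);e=cv2.fitEllipse(cv2.convexHull(pts));print('wheel',e,plane(C,[e[0]],108))
for p in((285,265),(346,307),(407,328),(246,323)):
    print(p,hsv[p[1],p[0]],plane(C,[p],16)[0])
print('wood',hsv[290,250])
print('hub',plane(C,[(390,209)],120),'carr corners',plane(C,[(285,163),(327,166),(323,234),(280,232)],62))
print('tips',plane(C,[(305,160),(286,150)],62),'jar/can',plane(C,[(514,280)],110),plane(C,[(156,219)],170))
print('bed',plane(C,[(241,148),(421,158),(239,200)],48))
S=cam('side')
print('wheel tri',tri(C,(390,209),S,(360,251)))
cv2.imwrite('pics/c1.png',cv2.resize(t[135:345,220:440],None,fx=2.8,fy=2.8,interpolation=cv2.INTER_CUBIC))
E
```

```text
wheel ((389.2666931152344, 208.80740356445312), (80.0543212890625, 81.93401336669922), 107.03536224365234) [[ 611.4 -148.2  108. ]]
(285, 265) [ 18 146 197] [479.5 115.8  16. ]
(346, 307) [ 17 150 194] [369.3 -43.4  16. ]
(407, 328) [ 19 142 198] [ 314.4 -200.7   16. ]
(246, 323) [ 18 149 195] [328.7 217.7  16. ]
wood [ 13 192 185]
hub [[ 609.  -148.4  120. ]] carr corners [[740.9 111.6  62. ]
 [731.7   3.2  62. ]
 [555.8  14.5  62. ]
 [561.8 123.8  62. ]]
tips [[748.1  59.9  62. ]
 [775.3 109.1  62. ]] jar/can [[ 436.3 -444.1  110. ]] [[582.5 400.9 170. ]]
bed [[ 786.6  229.3   48. ]
 [ 754.4 -241.6   48. ]
 [ 647.9  232.7   48. ]]
wheel tri [ 609.1 -148.4  120.1]
```

View pics/c1.png

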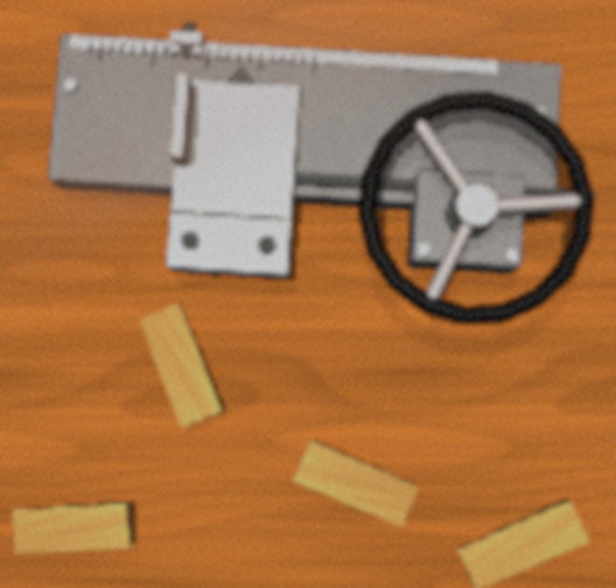

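The crop gives the bed's yaw as about -4°, spokes at about -87°, 34° and 153°, and the chosen wedge near (480,116). Which end is thin isn't clear. I'll move the wrist camera over it.

Request:
arm_command([
  [[1,-1,-0.5,-0.14,0,0,0],[1,-1,-0.5,-0.14,0,0,0],[1,-1,-0.5,-0.14,0,0,0],[1,-1,-0.5,-0.14,0,0,0],[1,-1,-0.5,-0.14,0,0,0],[1,-1,-0.5,-0.14,0,0,0],[1,-1,-0.5,-0.14,0,0,0],[1,-1,-0.5,-0.14,0,0,0]],
])

```text
time_s: 1.1
eef_pos: [498.7, 131.6, 301.3]
ee_rot: [-0.0, 0.209, 0.978, 0.0]
force: [0.5, -0.0, -0.1]
grip_width: 1.003
grip_force: 0.0
```

Request:
arm_command([
  [[0,-0.95,-0.5,0,0,0,0],[0,0,0,0,0,0,-0.6],[0,0,0,0,0,0,-0.6],[0,0,0,0,0,0,-0.6],[0,0,0,0,0,0,-0.6],[0,0,0,0,0,0,0],[0,0,0,0,0,0,0]],
])

```text
time_s: 1.98
eef_pos: [531.0, 91.0, 301.2]
ee_rot: [-0.0, 0.031, 1.0, 0.0]
force: [0.8, -0.2, -0.0]
grip_width: 0.002
grip_force: 0.0
```

```bash
python3 - <<'E'
from h import *
np.set_printoptions(precision=3,suppress=True)
s=sense();w=capture('wrist');cv2.imwrite('pics/w1.png',w[:,:,::-1]);np.save('w1.npy',np.r_[s['eef_pos'],s['ee_rot']])
print(s['time_s'],s['eef_pos'],s['ee_rot'],s['dq'],s['grip_width'])
E
```

```text
1.975 [530.978  91.037 301.151] [-0.     0.031  1.     0.   ] [ 0.    -0.002 -0.001  0.    -0.002 -0.004] 0.0017686263892554557
```

View pics/w1.png

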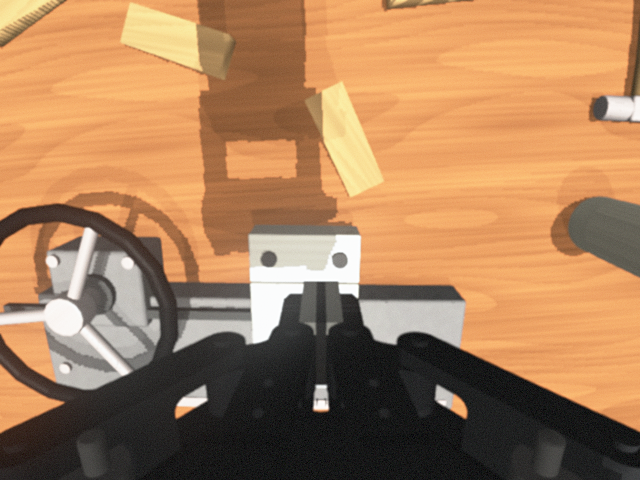

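The wrist view shows the wedge with corners near (306,98), (342,82), (383,180) and (350,196), but the fingers hide the arrows. I'll crop the wedge to see which end is thick.

```bash
python3 - <<'E'
from h import *
np.set_printoptions(precision=1,suppress=True)
w=cv2.imread('pics/w1.png');a=np.load('w1.npy');C=cam('wrist',dict(eef_pos=a[:3],ee_rot=a[3:]))
print(plane(C,[(306,98),(342,82),(383,180),(350,196)],10))
print('hub',plane(C,[(65,317)],120))
s=cv2.imread('pics/side0.png')
A=cv2.resize(w[70:210,280:400],None,fx=3.5,fy=3.5,interpolation=2);B=cv2.resize(s[215:265,280:340],None,fx=6,fy=6,interpolation=2)
o=np.zeros((490,790,3),np.uint8);o[:490,:420]=A[:490];o[:300,425:785]=B;cv2.imwrite('pics/c2.png',o)
E
```

```text
[[432.5  83.9  10. ]
 [419.2 121.4  10. ]
 [521.3 160.1  10. ]
 [536.4 124.   10. ]]
hub [[ 609.7 -142.8  120. ]]
```

View pics/c2.png

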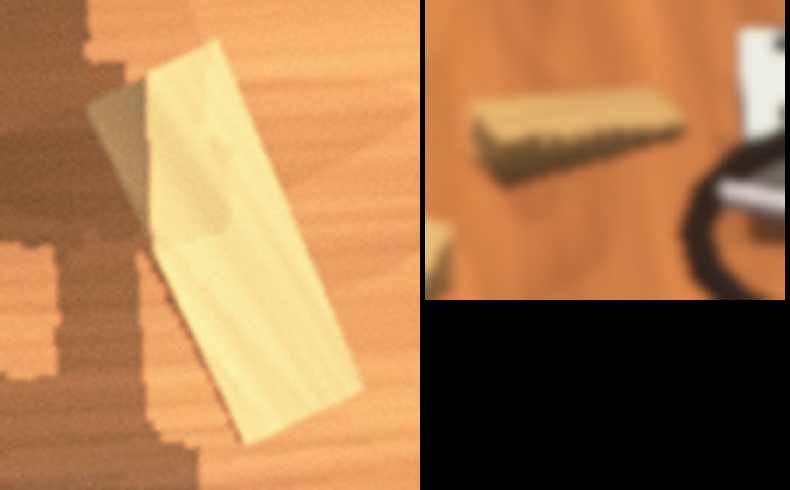

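Side view: the thick end faces the robot and the thin end faces the bed. Next, over the wheel gap, with a look at the arrows from there.

Request:
arm_command([
  [[0,-0.48,-0.845,0,0,0,0],[0,-0.48,-0.845,0,0,0,0],[0,-0.48,-0.845,0,0,0,0],[0,-0.48,-0.845,0,0,0,0],[0,-0.48,-0.845,0,0,0,0],[0,-0.48,-0.845,0,0,0,0],[0,0,0,0,0,0,0],[0,0,0,0,0,0,0]],
])

```text
time_s: 3.02
eef_pos: [659.3, -170.3, 301.1]
ee_rot: [-0.0, 0.031, 1.0, 0.0]
force: [-0.7, -0.8, 0.8]
grip_width: -0.002
grip_force: 0.0
```

```bash
python3 - <<'E'
from h import *
np.set_printoptions(precision=3,suppress=True)
s=sense();w=capture('wrist');cv2.imwrite('pics/w2.png',w[:,:,::-1]);np.save('w2.npy',np.r_[s['eef_pos'],s['ee_rot']])
print(s['time_s'],s['eef_pos'],s['ee_rot'])
E
```

```text
3.025 [ 659.283 -170.332  301.138] [-0.     0.031  1.     0.   ]
```

View pics/w2.png

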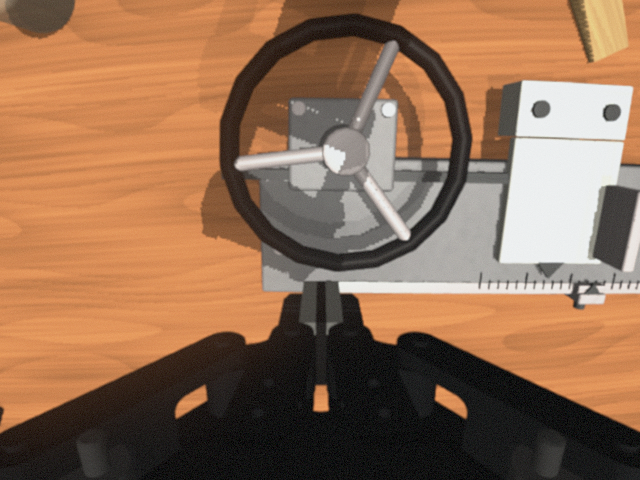

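The arrows are visible: pointer tip near (551,277), marker tip near (592,286). The wheel rim and spokes are all in view. Measuring with a crop.

```bash
cat > m.py <<'E'
from h import *
import sys
np.set_printoptions(precision=1,suppress=True)
f=sys.argv[1];w=cv2.imread(f'pics/{f}.png');a=np.load(f'{f}.npy');C=cam('wrist',dict(eef_pos=a[:3],ee_rot=a[3:]))
T=cam('top');t=cv2.imread('pics/top0.png')
hsv=cv2.cvtColor(w,cv2.COLOR_BGR2HSV)
E
python3 - w2 <<'E'
exec(open('m.py').read())
m=(w.max(2)<55).astype(np.uint8);m[285:]=0;m[:,:205]=0;m[:,480:]=0;m[:8]=0
c=max(cv2.findContours(m,0,1)[0],key=cv2.contourArea);e=cv2.fitEllipse(cv2.convexHull(c));print('ell',e,plane(C,[e[0]],108))
O=plane(C,[e[0]],108)[0]
print('hub',plane(C,[(346,150)],120),'tri',tri(C,(346,150),T,(390,209)))
sp=plane(C,[(393,47),(404,236),(242,164)],110)-O;print(np.degrees(np.arctan2(sp[:,1],sp[:,0])),np.hypot(sp[:,0],sp[:,1]))
# scale line / bed far edge: bright strip lower edge
e2=plane(C,[(350,290),(560,291)],48);d=e2[1]-e2[0];print('bed y ang',np.degrees(np.arctan2(-d[0],d[1])))
P=plane(C,[(551,277),(592,286)],62);print(P,P[1]-P[0])
ce=plane(C,[(523,81),(631,86)],62);print('lip edge top',ce)
cv2.imwrite('pics/c3.png',cv2.resize(w[240:320,500:640],None,fx=5,fy=5,interpolation=cv2.INTER_CUBIC))
E
```

```text
ell ((344.9669189453125, 142.20431518554688), (249.51849365234375, 256.0774841308594), 15.246235847473145) [[ 604.1 -145.8  108. ]]
hub [[ 609.7 -146.   120. ]] tri [ 608.5 -146.9  127.5]
[150.   29.9 -82. ] [79.7 92.7 84.8]
bed y ang -4.312619189155095
[[751.6  62.7  62. ]
 [765.1 109.2  62. ]] [13.5 46.5  0. ]
lip edge top [[559.9  20.4  62. ]
 [566.9 126.4  62. ]]
```

View pics/c3.png

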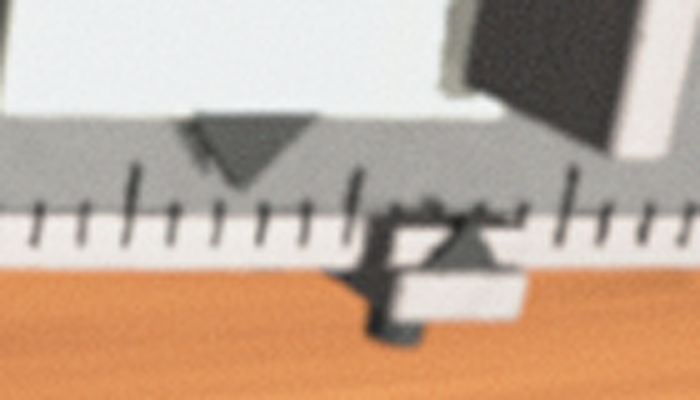

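Pointer tip is at (548,277.6) and marker tip at (593.4,283.4), so about 52 mm of travel, or 2.08 rad. I'll compute the arc in tool axes.

```bash
cat > arc.py <<'E'
from h import *
def arc(angs,O=(609,-146.5),r=55.6,yaw=None,p0=None):
    s=sense();q=s['ee_rot'];M=R.from_quat(np.array(q)[[1,2,3,0]]).as_matrix()
    a=np.radians(angs);P=np.c_[O[0]+r*np.cos(a),O[1]+r*np.sin(a),0*a]
    if p0 is not None:P=np.r_[[np.r_[p0[:2],0]],P]
    return np.round(np.diff(P,axis=0)@M/50,3)[:,:2].tolist()
E
python3 - <<'E'
from arc import *
a=np.load('w2.npy');C=cam('wrist',dict(eef_pos=a[:3],ee_rot=a[3:]))
P=plane(C,[(548,277.6),(593.4,283.4)],62);d=P[1]-P[0];print(P,d@np.array([.0706,.9975,0]))
print(arc([-25.3,-10,5,20,32,44,54,64,74]));print(arc([74,82,90,98,104,110]))
E
```

```text
[[752.04310653  59.49898386  62.        ]
 [762.28722607 110.36672872  62.        ]] 51.463810334898845
[[-0.073, 0.287], [0.005, 0.29], [0.08, 0.279], [0.114, 0.202], [0.154, 0.174], [0.154, 0.118], [0.172, 0.09], [0.185, 0.058]]
[[0.153, 0.023], [0.155, 0.001], [0.154, -0.02], [0.113, -0.029], [0.109, -0.041]]
```

Request:
arm_command([
  [[0,0,0,0.9,0,0,0],[0,0,0,0.9,0,0,0],[0,0,0,0.9,0,0,0],[0,0,0,0.9,0,0,0],[0,0,0,0.38,0,0,0],[0,0,0,0,0,0,0]],
])

```text
time_s: 3.82
eef_pos: [659.3, -170.1, 102.4]
ee_rot: [-0.0, 0.03, 1.0, 0.0]
force: [0.4, -0.0, 1.2]
grip_width: 0.003
grip_force: 0.0
```

Request:
arm_command([
  [[0,-0.073,0.287,0,0,0,0],[0,0.005,0.29,0,0,0,0],[0,0.08,0.279,0,0,0,0],[0,0.114,0.202,0,0,0,0],[0,0.154,0.174,0,0,0,0],[0,0.154,0.118,0,0,0,0],[0,0.172,0.09,0,0,0,0],[0,0.185,0.058,0,0,0,0]],
])

```text
time_s: 4.82
eef_pos: [624.4, -93.3, 102.8]
ee_rot: [0.001, 0.03, 1.0, -0.0]
force: [4.8, -2.2, 0.2]
grip_width: 0.004
grip_force: 2.3
```

Request:
arm_command([
  [[0,0.153,0.023,0,0,0,0],[0,0.155,0.001,0,0,0,0],[0,0.154,-0.02,0,0,0,0],[0,0.113,-0.029,0,0,0,0],[0,0.109,-0.041,0,0,0,0],[0,0,0,0,0,0,0],[0,0,0,0,0,0,0]],
])

```text
time_s: 5.7
eef_pos: [589.6, -94.5, 102.0]
ee_rot: [-0.001, 0.03, 1.0, 0.0]
force: [0.7, 0.0, 0.4]
grip_width: -0.002
grip_force: 0.1
```

Request:
arm_command([
  [[0,0,0,-0.9,0,0,0],[0,0,0,-0.9,0,0,0],[0,0,0,-0.9,0,0,0],[0,0,0,-0.9,0,0,0],[0,0,0,-0.4,0,0,0],[0,0,0,0,0,0,0],[0,0,0,0,0,0,0]],
])

```text
time_s: 6.58
eef_pos: [589.7, -94.6, 300.7]
ee_rot: [-0.001, 0.03, 1.0, 0.0]
force: [-1.0, -0.2, 0.2]
grip_width: -0.002
grip_force: 0.0
```

```bash
python3 - <<'E'
from h import *
np.set_printoptions(precision=3,suppress=True)
s=sense();w=capture('wrist');cv2.imwrite('pics/w3.png',w[:,:,::-1]);np.save('w3.npy',np.r_[s['eef_pos'],s['ee_rot']])
print(s['time_s'],s['eef_pos'],s['ee_rot'])
E
```

```text
6.575 [589.698 -94.649 300.654] [-0.001  0.03   1.     0.   ]
```

View pics/w3.png

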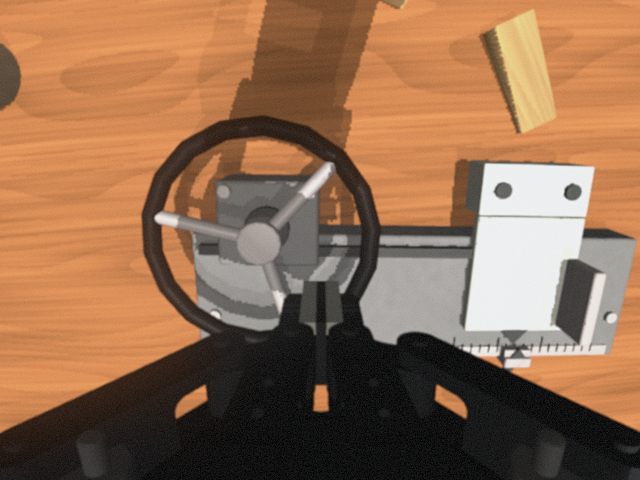

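Wrist view: the pointer (tip ~514,344) and marker (~515,347) look nearly lined up. I'll measure this numerically.

```bash
python3 - <<'E'
import cv2
w=cv2.imread('pics/w3.png');g=w.max(2)
for r in range(328,372):print(r,' '.join('%3d'%v for v in g[r,496:534]))
E
```

```text
328 239 240 241 242 242 242 240 238 238 240 235 239 237 240 240 239 239 235 239 239 237 236 236 235 239 240 240 241 238 239 240 237 238 240 240 239 240 239
329 236 236 237 236 235 236 230 222 222 215 217 218 215 216 207 217 210 210 209 211 204 206 207 209 213 216 225 221 221 217 221 225 233 236 234 234 234 236
330 215 212 209 213 205 189 172 156 150 147 148 149 141 145 141 144 146 141 138 138 141 133 136 136 144 146 149 149 147 154 165 187 210 217 214 213 218 219
331 180 182 182 174 159 136 111 104  96 107 106 104  99  97 100  97  99 100 102  99 101  97 103  98  97  98 101 102 101 116 147 168 176 184 183 179 178 181
332 166 169 171 162 147 125 105  92  90  96  97  97  97  97  99  99  94  97  95 103  98  97  98 102  99  99  95  98 117 139 160 163 165 165 165 166 167 166
333 167 170 164 165 158 145 129 105  90  94  98  98  96  97  99  96  99  98  97  97  95 103  96 100  94  96 106 124 140 159 163 171 165 168 166 168 170 167
334 168 166 168 166 166 163 148 111  94  90 100  95  99  99  99  98  97 101  97 102 101 101  96 100  99 106 122 143 159 169 168 170 168 169 168 169 174 173
335 162 
[... 5063 characters left out ...]
 220 220 221 219 221 223 224 223 224 223 225 221 222 223 223 225 224 227 226
368  22  21  19  46  66  80  60  55  82 110 128 126 132 139 135 129 143 179 210 221 221 221 222 221 222 221 222 223 222 221 222 222 224 224 225 226 226 225
369  10  21  21   6  20  28  27  25  36  47  69  76  85  93 103 112 147 191 219 224 226 223 224 226 227 224 225 227 227 227 227 228 225 226 226 229 229 229
370  26  22  18  21  22  16  24  21  24  34  36  55  68  89 115 146 183 220 226 229 227 227 228 227 231 230 229 231 229 231 229 232 231 232 230 232 231 233
371  18   9  13  19  19  12  26  12  25  18  19  28  51  79 111 163 207 232 235 232 231 236 234 231 232 233 232 235 232 232 233 231 232 230 232 231 231 229
```

```bash
python3 - <<'E'
from arc import *
np.set_printoptions(precision=2,suppress=True)
a=np.load('w3.npy');C=cam('wrist',dict(eef_pos=a[:3],ee_rot=a[3:]))
u=np.array([.0706,.9975,0])
P=plane(C,[(512.4,343.8),(517.4,347)],62);d=(P[1]-P[0])@u;print(P,d,np.degrees(d/25))
x=110+np.degrees(d/25)
print(arc([110,104]),arc([104,110,(110+x)/2,x-2,x]),x)
E
```

```text
[[755.5  103.2   62.  ]
 [759.92 109.13  62.  ]] 6.231473054220889 14.28148424625415
[[-0.109, 0.041]] [[0.109, -0.041], [0.123, -0.063], [0.083, -0.055], [0.031, -0.023]] 124.28148424625415
```

Request:
arm_command([
  [[0,-0.109,0.041,0.9,0,0,0],[0,0,0,0.9,0,0,0],[0,0,0,0.9,0,0,0],[0,0,0,0.9,0,0,0],[0,0,0,0.38,0,0,0],[0,0,0,0,0,0,0]],
])

```text
time_s: 7.38
eef_pos: [594.5, -92.7, 101.1]
ee_rot: [-0.002, 0.03, 1.0, 0.001]
force: [0.1, 0.1, 0.3]
grip_width: -0.001
grip_force: 0.0
```

Request:
arm_command([
  [[0,0.109,-0.041,0,0,0,0],[0,0.062,-0.031,0,0,0,0],[0,0.061,-0.032,0,0,0,0],[0,0.042,-0.027,0,0,0,0],[0,0.041,-0.028,0,0,0,0],[0,0.029,-0.021,0,0,0,0],[0,0,0,0,0,0,0],[0,0,0,0,0,0,0]],
])

```text
time_s: 8.38
eef_pos: [577.6, -101.0, 103.1]
ee_rot: [-0.001, 0.03, 1.0, 0.0]
force: [1.8, 0.1, 0.7]
grip_width: 0.001
grip_force: 0.8
```

Request:
arm_command([
  [[0,-0.08,0.05,0,0,0,0],[0,0,0,-0.9,0,0,0],[0,0,0,-0.9,0,0,0],[0,0,0,-0.9,0,0,0],[0,0,0,-0.9,0,0,0],[0,0,0,-0.4,0,0,0],[0,0,0,0,0,0,0],[0,0,0,0,0,0,0]],
])

```text
time_s: 9.38
eef_pos: [581.7, -98.7, 301.7]
ee_rot: [-0.001, 0.03, 1.0, 0.0]
force: [-0.2, 0.3, 0.5]
grip_width: 0.001
grip_force: 0.0
```

```bash
python3 - <<'E'
from h import *
np.set_printoptions(precision=3,suppress=True)
s=sense();w=capture('wrist');cv2.imwrite('pics/w4.png',w[:,:,::-1]);np.save('w4.npy',np.r_[s['eef_pos'],s['ee_rot']])
print(s['time_s'],s['eef_pos'],s['ee_rot'])
C=cam('wrist',s);print(proj(C,[[757,106,62],[760,109,62]]))
cv2.imwrite('pics/c4.png',cv2.resize(w[310:390,460:570,::-1],None,fx=7,fy=7,interpolation=cv2.INTER_CUBIC))
E
```

```text
9.375 [581.747 -98.665 301.671] [-0.001  0.03   1.     0.   ]
[[517.385 350.505]
 [519.816 352.709]]
```

View pics/c4.png

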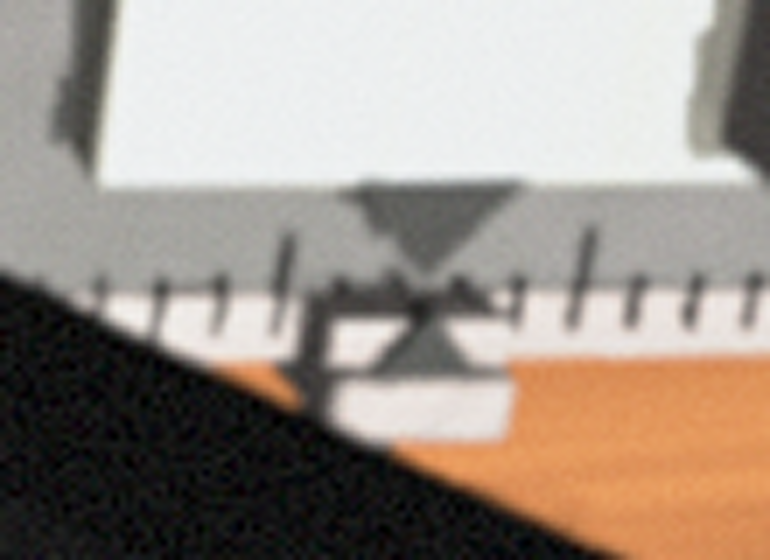

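```bash
python3 - <<'E'
from arc import *
np.set_printoptions(precision=2,suppress=True)
a=np.load('w4.npy');C=cam('wrist',dict(eef_pos=a[:3],ee_rot=a[3:]))
w=cv2.imread('pics/w4.png');g=w.max(2).astype(float)
def edges(r,lo,hi,th):
    x=np.arange(lo,hi);v=g[r,lo:hi];d=np.where(v<th)[0];i,j=d[0],d[-1]
    return x[i]-(th-v[i])/(v[i-1]-v[i]),x[j]+(th-v[j])/(v[j+1]-v[j])
for r in range(338,348):print(r,*['%.1f'%q for q in edges(r,509,537,132)])
for r in range(354,363):print('m',r,*['%.1f'%q for q in edges(r,510,532,150)])
# bed direction from carriage far edge and long edge of bed lines
u=np.array([.0706,.9975,0])
for p in([(520.7,348),(521.1,353.5)],[(520.7,348),(520.7,353.5)],[(520.7,336),(521.1,363)]):
    P=plane(C,p,62);print(P,(P[1]-P[0])@u)
print(proj(C,[[755,112,62],[755+20*.9975,112-20*.0706,62]]))
E
```

```text
338 508.9 532.4
339 510.4 531.2
340 511.3 529.9
341 511.6 528.9
342 512.2 527.9
343 512.9 527.2
344 515.7 526.1
345 516.3 525.0
346 516.8 523.9
347 517.4 522.8Traceback (most recent call last):
  File "<stdin>", line 9, in <module>
  File "<stdin>", line 7, in edges
IndexError: index 22 is out of bounds for axis 0 with size 22
```

```bash
python3 - <<'E'
from arc import *
np.set_printoptions(precision=2,suppress=True)
a=np.load('w4.npy');C=cam('wrist',dict(eef_pos=a[:3],ee_rot=a[3:]))
w=cv2.imread('pics/w4.png');g=w.max(2).astype(float)
u=np.array([.0706,.9975,0])
for p in([(520.7,349),(521.1,353.5)],[(519.9,349),(521.1,353.5)],[(520.7,349),(520.7,353.5)]):
    P=plane(C,p,62);print(P,(P[1]-P[0])@u)
X=np.array([755,112,62]);x=np.array([.9975,-.0706,0])
print(proj(C,[X-20*x,X,X+20*x]))
for r in range(346,365):print(r,' '.join('%3d'%v for v in g[r,506:536]))
# bed yaw from carriage far edge
for c in(480,490,500,545,555,562):
    print(c,np.argmax(np.abs(np.diff(cv2.GaussianBlur(g,(0,0),1)[325:345,c])))+325.5)
E
```

```text
[[755.45 109.57  62.  ]
 [761.12 110.55  62.  ]] 1.3783921363013203
[[755.37 108.66  62.  ]
 [761.12 110.55  62.  ]] 2.284358543901921
[[755.45 109.57  62.  ]
 [761.08 110.09  62.  ]] 0.9232702655734588
[[525.87 331.97]
 [522.91 348.46]
 [519.97 364.48]]
346 161 169 163 166 165 170 171 169 166 160 146 129 107 100  94  97  99 110 134 156 165 165 166 166 167 164 169 169 166 171
347 166 166 165 164 169 167 167 165 158 152 146 136 127 110 100 100 116 136 153 164 165 170 169 165 166 168 168 167 165 166
348 158 154 152 155 161 166 166 160 144 125 120 132 137 125 111 113 129 149 155 153 157 159 169 171 171 166 164 151 155 161
349 148 133 116 125 144 152 151 147 127 105  94 105 130 137 129 133 147 151 124 109 121 145 162 166 164 163 150 125 123 145
350 137 105  80  89 112 120 120 117 102  90  69  84 112 132 132 133 141 134  98  69  84 118 145 148 156 153 134 102  89 135
351 108  90  63  62  84  93  87  82  85  74  71  68  86 102 100 108 107 104  79  65  69  89 111 128 153 174 163 113 109 165
352  87  73  64  68  72  68  72  74  77  78  68  63  72  68  70  70  77  80  73  67  62  73  83 113 1
[... 870 characters left out ...]
 231 230 232 233 232
360 124 189 231 239 237 232 231 202 156  96  80  83  95  99  99 100  96 101 103 134 177 216 229 229 232 230 225 227 227 227
361 125 182 211 222 222 224 202 162 116  84  89  98  97 103  97  97  96  95  97 110 145 185 205 216 220 221 221 220 223 226
362 104 136 150 159 167 168 148 113  88  89  96  99  99  96 101  99 103  94  96  97 112 139 154 159 169 180 188 209 220 219
363  75  88 103 117 130 135 127 109 105 112 118 119 123 127 121 124 124 126 126 123 124 128 135 141 147 157 176 203 218 220
364  71  96 128 157 178 174 173 163 155 154 159 172 174 180 174 179 183 183 184 180 171 176 181 185 190 189 196 209 215 217
480 336.5
490 336.5
500 336.5
545 335.5
555 335.5
562 331.5
```

The crop shows the arrows almost facing each other (both near column 520), with about 1–3 mm left. I'll take a closer, steeper look.

Request:
arm_command([
  [[0,-0.5,0.675,0.36,0,0,0],[0,-0.5,0.675,0.36,0,0,0],[0,-0.5,0.675,0.36,0,0,0],[0,-0.5,0.675,0.36,0,0,0],[0,0,0,0,0,0,0],[0,0,0,0,0,0,0]],
])

```text
time_s: 10.18
eef_pos: [689.8, 29.5, 230.7]
ee_rot: [-0.001, 0.03, 1.0, -0.0]
force: [-0.7, -0.6, 0.5]
grip_width: 0.003
grip_force: 0.0
```

```bash
cat > look.py <<'E'
from h import *
np.set_printoptions(precision=2,suppress=True)
def look(f,n=4):
    s=sense();w=np.mean([capture('wrist') for _ in range(n)],0);C=cam('wrist',s);print(s['time_s'],s['eef_pos'])
    cv2.imwrite(f'pics/{f}.png',w[:,:,::-1]);np.save(f'{f}.npy',np.r_[s['eef_pos'],s['ee_rot']])
    # rectify plane z=62 to bed axes, 4 px/mm: rows = bed x, cols = bed y
    x=np.array([.9975,-.0706,0]);y=np.array([.0706,.9975,0])
    O=np.array([745,75,62.]);X=[O,O+35*x,O+70*y,O+35*x+70*y]
    H=cv2.getPerspectiveTransform(proj(C,X).astype(np.float32),np.float32([[0,0],[0,140],[280,0],[280,140]]))
    o=cv2.warpPerspective(np.uint8(w[:,:,::-1]),H,(280,140));print(proj(C,X));return w,C,o
E
python3 - <<'E'
from look import *
w,C,o=look('w5');cv2.imwrite('pics/r5.png',cv2.resize(o,None,fx=2.8,fy=2.8))
E
```

```text
10.175 [689.81  29.51 230.73]
[[379.02 280.83]
 [376.9  319.79]
 [463.96 281.14]
 [459.35 319.8 ]][ WARN:0@1.835] global loadsave.cpp:1063 imwrite_ Unsupported depth image for selected encoder is fallbacked to CV_8U.
```

View pics/r5.png

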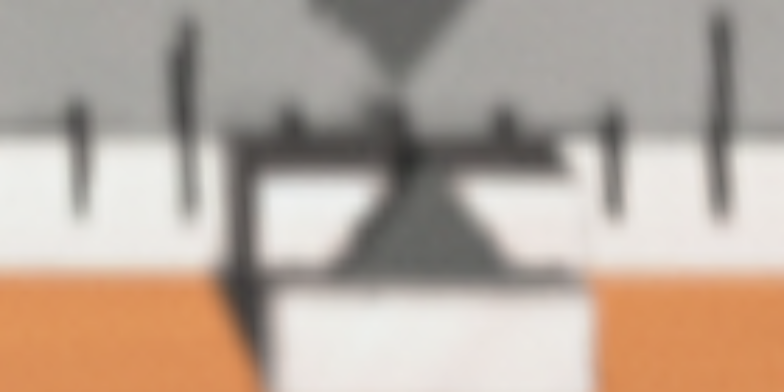

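The rectified crop (11.2 px/mm) puts the pointer tip at column ~399 and the marker arrow axis and clip centre at ~428 (its left side is shadow), so about 2.7 mm remain. I'll check the edges in numbers.

```bash
python3 - <<'E'
from look import *
w=cv2.imread('pics/w5.png').max(2)
print('    '+' '.join('%3d'%c for c in range(398,440)))
for r in range(266,318):print(r,' '.join('%3d'%v for v in w[r,398:440]))
a=np.load('w5.npy');C=cam('wrist',dict(eef_pos=a[:3],ee_rot=a[3:]))
X=np.array([755,110,62]);x=np.array([.9975,-.0706,0]);print(proj(C,[X-10*x,X,X+10*x]),proj(C,[X+[0,10,0]]))
E
```

```text
398 399 400 401 402 403 404 405 406 407 408 409 410 411 412 413 414 415 416 417 418 419 420 421 422 423 424 425 426 427 428 429 430 431 432 433 434 435 436 437 438 439
266 240 240 241 239 238 240 241 240 240 240 240 240 240 240 240 240 240 241 240 240 240 239 240 240 239 241 240 240 240 240 240 240 241 240 239 241 239 240 240 239 240 240
267 240 240 240 240 240 240 240 240 240 240 240 240 240 241 241 241 240 241 240 241 240 241 240 240 240 240 241 241 241 241 242 240 239 242 241 240 240 241 241 240 241 241
268 240 240 240 240 240 240 240 241 240 240 240 241 242 240 240 240 240 240 242 241 241 241 242 240 240 240 241 242 240 241 241 241 240 241 240 242 240 240 242 241 240 240
269 240 239 240 240 240 240 240 239 237 231 227 231 231 232 230 232 232 232 233 231 230 232 232 232 231 232 231 233 231 232 233 233 232 233 232 232 233 232 232 232 231 232
270 231 233 233 232 233 233 234 233 222 197 183 179 181 182 180 182 183 185 184 184 182 185 181 184 184 186 186 186 187 188 188 188 189 190 192 188 191 192 192 192 194 203
271 200 202 205 204 205 206 205 200 180 151 130 126 126 128 128 126 128 
[... 7381 characters left out ...]
38 237 237 237 238 239 238 238 237 237 237 237 238 238 237 237 237 236 236 236 236 238 236 236 237 238 237 236 228
315 222 222 222 216 190 141  99 120 169 214 233 238 237 237 236 237 236 238 238 237 237 237 236 236 237 236 236 236 236 236 235 237 236 237 237 238 236 238 236 238 234 223
316 222 222 221 222 206 168 120 124 172 216 233 236 238 237 236 238 236 236 237 236 236 236 237 236 236 236 236 236 236 236 236 236 236 236 237 236 237 236 236 236 233 222
317 220 221 222 222 217 188 145 138 178 221 236 237 237 235 238 236 236 236 238 237 236 236 237 236 236 235 236 235 234 235 236 236 237 236 236 236 236 236 236 236 232 218
[[422.75 278.16]
 [421.77 289.56]
 [420.79 300.76]] [[433.86 288.79]]
```

```bash
python3 - <<'E'
from arc import *
print(arc([119,124.6,128,130.5,131.7]),arc([131.7,124]))
E
```

```text
[[0.089, -0.063], [0.051, -0.042], [0.036, -0.033], [0.017, -0.016]] [[-0.112, 0.099]]
```

Request:
arm_command([
  [[0,0.5,-0.669,0,0,0,0],[0,0.5,-0.669,0,0,0,0],[0,0.5,-0.669,0,0,0,0],[0,0.5,-0.669,0,0,0,0],[0,0,0,0.86,0,0,0],[0,0,0,0.86,0,0,0],[0,0,0,0.85,0,0,0],[0,0,0,0,0,0,0]],
])

```text
time_s: 11.38
eef_pos: [580.6, -97.5, 100.9]
ee_rot: [-0.002, 0.031, 1.0, 0.001]
force: [-0.5, -0.1, 0.8]
grip_width: -0.002
grip_force: 0.0
```

Request:
arm_command([
  [[0,0.075,-0.063,0,0,0,0],[0,0.05,-0.042,0,0,0,0],[0,0.035,-0.033,0,0,0,0],[0,0.015,-0.018,0,0,0,0],[0,0,0,0,0,0,0],[0,0,0,0,0,0,0]],
])

```text
time_s: 12.12
eef_pos: [572.8, -104.8, 102.8]
ee_rot: [-0.0, 0.03, 1.0, 0.0]
force: [1.5, 1.6, 1.6]
grip_width: 0.001
grip_force: 1.1
```

Request:
arm_command([
  [[0,-0.112,0.099,0,0,0,0],[0,0,0,-0.86,0,0,0],[0,0,0,-0.86,0,0,0],[0,0,0,-0.86,0,0,0]],
])

```text
time_s: 12.62
eef_pos: [578.7, -100.1, 232.8]
ee_rot: [-0.001, 0.03, 1.0, -0.0]
force: [-0.1, -0.9, 0.5]
grip_width: -0.002
grip_force: 0.0
```

Request:
arm_command([
  [[0,-0.55,0.68,0,0,0,0],[0,-0.55,0.68,0,0,0,0],[0,-0.55,0.68,0,0,0,0],[0,-0.55,0.68,0,0,0,0],[0,0,0,0,0,0,0],[0,0,0,0,0,0,0]],
])

```text
time_s: 13.38
eef_pos: [696.6, 28.6, 231.2]
ee_rot: [-0.001, 0.03, 1.0, -0.0]
force: [0.1, -0.9, -0.5]
grip_width: -0.007
grip_force: 0.0
```

```bash
python3 - <<'E'
from look import *
w,C,o=look('w6');w=w.max(2)
x=np.array([.9975,-.0706,0]);X=np.array([755,110,62])
p=proj(C,[X-10*x,X,X+10*x,X+[0,10,0]]);print(p)
c=int(p[1,0]);r0=int(p[1,1])
print('    '+' '.join('%3d'%q for q in range(c-14,c+20)))
for r in range(r0-16,r0+20):print(r,' '.join('%3d'%v for v in w[r,c-14:c+20]))
E
```

```text
13.375 [696.61  28.55 231.22]
[[379.99 272.74]
 [377.85 312.14]
 [465.3  273.13]
 [460.67 312.21]]
[[423.91 270.08]
 [422.93 281.6 ]
 [421.94 292.92]
 [435.07 280.83]]
    408 409 410 411 412 413 414 415 416 417 418 419 420 421 422 423 424 425 426 427 428 429 430 431 432 433 434 435 436 437 438 439 440 441
265 161 156 145 129 111 105 106 104 105 107 104 107 101 106 104 104 106 104 102 105 105 103 104 105 103 106 103 106 104 103 103 102 104 117
266 164 164 159 148 128 118 113 109 109 107 109 106 105 106 105 104 107 105 106 107 106 108 106 105 105 105 104 105 106 106 103 105 117 137
267 167 167 166 160 150 141 130 113 106 106 108 107 107 106 107 105 105 105 106 106 104 104 104 105 106 105 106 103 104 103 106 117 135 156
268 167 168 167 166 163 157 136 115 104 106 106 108 106 105 106 103 105 108 105 105 105 107 105 104 104 103 103 104 104 104 116 133 154 165
269 166 168 167 168 166 162 142 117 105 105 104 106 105 104 106 104 104 105 106 107 105 104 104 106 104 103 105 103 104 114 132 154 168 171
270 165 168 168 168 166 163 146 123 111 108 105 104 104 102 105 102 102 105 102 102 103 104 
[... 3665 characters left out ...]
37 237 236 235 235 231
297 236 239 237 236 238 237 235 222 176 120  84  87  97 102 103 103 104 102 101 104 100 106 120 159 206 231 237 235 237 236 236 237 233 228
298 234 237 236 236 236 236 229 202 149 103  87  98 102 103 103 104 103 104 104 102 101 100 105 132 183 220 233 236 237 238 237 237 233 230
299 223 224 222 226 228 224 203 161 119  95  96  99 102 104 101 101 103 100 101 102 100 101  99 112 150 192 217 231 232 232 232 233 232 229
300 178 175 174 182 185 177 149 117  96  97 101 101 101 103 101 101 100 102  99 100 101  99  99 103 119 149 177 191 194 194 196 206 213 218[ WARN:0@2.261] global loadsave.cpp:1063 imwrite_ Unsupported depth image for selected encoder is fallbacked to CV_8U.
```

Pointer and marker axes now agree to about 0.4 mm, so the wheel is set. Now the wedge: work out its pose from two views.

```bash
python3 - <<'E'
from h import *
np.set_printoptions(precision=1,suppress=True)
def load(f):
    a=np.load(f+'.npy');return cv2.imread(f'pics/{f}.png'),cam('wrist',dict(eef_pos=a[:3],ee_rot=a[3:]))
# order: thick-left, thick-right, thin-right, thin-left (wrist image); w1 corners from picture, refine w/ corner finder
res={}
for f,pts in(('w1',[(306,98),(342,82),(383,180),(350,196)]),('w3',[(486,35),(533,11),(555,117),(520,132)])):
    w,C=load(f);g=cv2.cvtColor(w,cv2.COLOR_BGR2GRAY)
    q=cv2.cornerSubPix(g,np.float32(pts).reshape(-1,1,2),(4,4),(-1,-1),(3,30,.01))[:,0];print(f,q);res[f]=(C,q)
X=np.array([tri(res['w1'][0],res['w1'][1][i],res['w3'][0],res['w3'][1][i]) for i in range(4)]);print(X)
for f in res:
    C,q=res[f];P=np.r_[plane(C,q[:2],32),plane(C,q[2:],10)]
    b=P[:2].mean(0);t=P[2:].mean(0);d=t-b;print(f,P[:,:2].tolist(),'mid',(b+t)/2,'head',np.degrees(np.arctan2(d[1],d[0])),np.hypot(*d[:2]))
w,C=load('w3');print('lip top',plane(C,[(482,162),(593,166)],62))
s=sense();print(s['joints'],s['eef_pos'],s['ee_rot'])
E
```

```text
w1 [[304.1 100.2]
 [341.1  80.2]
 [383.4 180.6]
 [349.6 196.7]]
w3 [[486.   35. ]
 [533.    8.5]
 [555.4 117.4]
 [520.5 132.4]]
[[436.6  82.4   8.7]
 [420.2 119.5  30.9]
 [522.5 161.    8. ]
 [537.2 123.6   7.6]]
w1 [[436.106009309754, 82.54473465966728], [419.93324865859535, 119.30138214523005], [521.9431326769089, 160.56521453086287], [537.1383513282307, 123.53432354943725]] mid [478.8 121.5  21. ] head 22.05311566939421 109.5351209264452
w3 [[443.518129419328, 73.38470275917985], [420.8200921285851, 119.00310297481005], [522.7807139575215, 159.8883063555599], [536.7447057103683, 122.21694708722197]] mid [481.  118.6  21. ] head 24.685792442884704 107.4095697939747
lip top [[560.6  60.2  62. ]
 [569.6 170.5  62. ]]
[-0.1  0.7  0.9 -0.   1.5 -1.6] [696.6  28.  232.2] [ 0.  0.  1. -0.]
```

Wedge: centre (479,121), heading 22°, thick end ~31 mm (towards the robot) and thin end ~8 mm. I'll grasp it 17 mm from the butt.

Request:
arm_command([
  [[1,0.857,0.21,0,0,0,0],[1,0.857,0.21,0,0,0,0],[1,0.857,0.21,0,0,0,0],[1,0.857,0.21,0,0,0,0],[1,0.857,0.21,0,0,0,0],[1,0.857,0.21,0,0,0,0],[1,0,0,0,0,0,-0.742],[1,0,0,0,0,0,-0.742]],
])

```text
time_s: 14.58
eef_pos: [443.6, 107.1, 232.4]
ee_rot: [0.001, -0.082, 0.997, -0.0]
force: [-0.5, -0.8, -0.2]
grip_width: 1.002
grip_force: 0.0
```

Request:
arm_command([
  [[1,0,0,0.8,0,0,-0.742],[1,0,0,0.8,0,0,-0.742],[1,0,0,0.8,0,0,0],[1,0,0,0.8,0,0,0],[1,0,0,0,0,0,0],[1,0,0,0,0,0,0]],
])

```text
time_s: 15.32
eef_pos: [444.9, 107.1, 73.4]
ee_rot: [0.001, -0.191, 0.982, -0.0]
force: [0.0, -0.4, 0.0]
grip_width: 1.0
grip_force: 0.0
```

```bash
python3 - <<'E'
from h import *
np.set_printoptions(precision=1,suppress=True)
s=sense();w=capture('wrist');cv2.imwrite('pics/w7.png',w[:,:,::-1]);C=cam('wrist',s);print(s['time_s'],s['eef_pos'],s['ee_rot']*100)
h=cv2.cvtColor(w,cv2.COLOR_RGB2HSV);print(proj(C,[[479,121,20],[428,101,32]]))
m=((h[...,0]>15)&(h[...,0]<28)&(h[...,2]>120)).astype(np.uint8)
for c in cv2.findContours(cv2.morphologyEx(m,2,np.ones((3,3))),0,2)[0]:
    if cv2.contourArea(c)>600:
        print(cv2.contourArea(c),cv2.approxPolyDP(c,5,True)[:,0].tolist())
E
```

```text
15.325 [444.9 107.1  73.4] [  0.1 -19.1  98.2  -0. ]
[[318.5 334.5]
 [319.3 239.1]]
744.5 [[445, 281], [448, 292], [548, 325]]
14074.5 [[354, 222], [325, 224], [329, 230], [321, 234], [279, 228], [275, 238], [288, 406], [354, 406], [362, 251]]
11929.5 [[535, 55], [519, 99], [537, 81], [543, 86], [512, 134], [639, 186], [639, 80], [576, 43]]
12068.0 [[18, 0], [103, 97], [92, 101], [80, 90], [71, 96], [82, 102], [87, 96], [87, 103], [143, 125], [176, 77], [172, 66], [191, 49], [148, 0]]
```

Request:
arm_command([
  [[1,0,0,0.56,0,0,0],[1,0,0,0.56,0,0,0],[1,0,0,0,0,0,0],[0,0,0,0,0,0,0],[0,0,0,0,0,0,0],[0,0,0,0,0,0,0],[0,0,0,0,0,0,0],[0,0,0,0,0,0,0]],
], squeeze=50)

```text
time_s: 16.38
eef_pos: [444.8, 107.3, 16.9]
ee_rot: [0.001, -0.191, 0.982, -0.0]
force: [-1.5, 0.0, 8.1]
grip_width: 0.454
grip_force: 50.8
```

Request:
arm_command([
  [[0,0,0,-0.03,0,0,0],[0,0,0,0,0,0,0.757],[0,0,0,0,0,0,0.757],[0,0,0,0,0,0,0.757],[0,0,0,0,0,0,0.757],[0,0,0.32,0,0,0,0],[0,0,0,0,0,0,0],[0,0,0,0,0,0,0]],
])

```text
time_s: 17.38
eef_pos: [445.1, 123.6, 17.3]
ee_rot: [-0.0, 0.034, 0.999, -0.0]
force: [0.4, 0.6, -1.7]
grip_width: 0.459
grip_force: 50.3
```

```bash
python3 - <<'E'
from h import *
np.set_printoptions(precision=2,suppress=True)
s=sense();w=capture('wrist');cv2.imwrite('pics/w8.png',w[:,:,::-1]);C=cam('wrist',s);print(s['time_s'],s['eef_pos'],s['ee_rot']*100,s['force'],s['wrist_torque'])
h=cv2.cvtColor(w,cv2.COLOR_RGB2HSV)
m=((h[...,0]>15)&(h[...,0]<28)&(h[...,2]>120)).astype(np.uint8);m[:,:200]=0;m[:,440:]=0
c=max(cv2.findContours(cv2.morphologyEx(m,2,np.ones((3,3))),0,2)[0],key=cv2.contourArea)
q=cv2.approxPolyDP(c,6,True)[:,0].astype(float);print(q.tolist());print(plane(C,q,11))
# white carriage front
m=((h[...,1]<30)&(h[...,2]>170)).astype(np.uint8)
c=max(cv2.findContours(m,0,2)[0],key=cv2.contourArea);q=cv2.approxPolyDP(c,6,True)[:,0].astype(float);print(q.tolist());print(plane(C,q,62))
E
```

```text
17.375 [445.14 123.56  17.28] [-0.    3.39 99.94 -0.  ] [ 0.39  0.65 -1.68] [-0.    0.03  0.01]
[[268.0, 262.0], [257.0, 286.0], [267.0, 404.0], [319.0, 411.0], [372.0, 404.0], [385.0, 297.0], [372.0, 258.0]]
[[424.   107.22  11.  ]
 [433.04 102.17  11.  ]
 [485.08 100.14  11.  ]
 [489.92 121.11  11.  ]
 [488.06 142.96  11.  ]
 [440.73 149.21  11.  ]
 [425.08 144.87  11.  ]]
[[400.0, 326.0], [395.0, 335.0]]
[[424.99 145.06  62.  ]
 [427.3  143.84  62.  ]]
```

Request:
arm_command([
  [[0,-0.35,0,0.01,0,0,0],[0,-0.35,0,0,0,0,0],[0,-0.35,0,0,0,0,0],[0,-0.3,0,0,0,0,0],[0,-0.15,0,0,0,0,0],[0,0,0,0,0,0,0],[0,0,0,0,0,0,0]],
])

```text
time_s: 18.3
eef_pos: [520.0, 118.0, 17.0]
ee_rot: [0.0, 0.035, 0.999, -0.0]
force: [0.9, 0.3, 1.6]
grip_width: 0.457
grip_force: 50.6
```

Request:
arm_command([
  [[0,-0.04,0,0,0,0,0],[0,-0.04,0,0,0,0,0],[0,0,0,0,0,0,0]],
])

```text
time_s: 18.68
eef_pos: [523.5, 117.9, 17.0]
ee_rot: [-0.0, 0.035, 0.999, -0.0]
force: [-1.5, -0.2, 5.0]
grip_width: 0.456
grip_force: 51.0
```

Request:
arm_command([
  [[0,-0.04,0,0,0,0,0],[0,-0.04,0,0,0,0,0],[0,0,0,0,0,0,0]],
])

```text
time_s: 19.05
eef_pos: [527.6, 117.6, 17.0]
ee_rot: [-0.0, 0.035, 0.999, 0.0]
force: [-1.6, 0.3, 5.3]
grip_width: 0.459
grip_force: 51.0
```

Request:
arm_command([
  [[0,-0.04,0,0,0,0,0],[0,-0.02,0,0,0,0,0],[0,0,0,0,0,0,0]],
])

```text
time_s: 19.42
eef_pos: [529.9, 117.5, 16.9]
ee_rot: [-0.001, 0.035, 0.999, -0.0]
force: [-5.5, 0.1, 8.1]
grip_width: 0.463
grip_force: 51.5
```

Request:
arm_command([
  [[0,-0.03,0,0,0,0,0],[0,-0.02,0,0,0,0,0],[0,0,0,0,0,0,0]],
])

```text
time_s: 19.8
eef_pos: [531.9, 117.4, 16.9]
ee_rot: [-0.002, 0.035, 0.999, -0.0]
force: [-8.4, 0.9, 10.0]
grip_width: 0.456
grip_force: 51.7
```

Request:
arm_command([
  [[0,-0.03,0,0,0,0,0],[0,0,0,0,0,0,0]],
])

```text
time_s: 20.05
eef_pos: [533.3, 117.3, 16.9]
ee_rot: [-0.002, 0.035, 0.999, -0.0]
force: [-9.1, 0.7, 11.0]
grip_width: 0.459
grip_force: 51.7
```

Request:
arm_command([
  [[0,-0.03,0,0,0,0,0],[0,-0.03,0,0,0,0,0],[0,0,0,0,0,0,0]],
])

```text
time_s: 20.42
eef_pos: [535.8, 117.2, 16.9]
ee_rot: [-0.003, 0.035, 0.999, -0.0]
force: [-11.9, 1.6, 12.7]
grip_width: 0.457
grip_force: 52.0
```

Request:
arm_command([
  [[0,-0.02,0,0,0,0,0],[0,0,0,0,0,0,0],[0,0,0,0,0,0,0]],
])

```text
time_s: 20.8
eef_pos: [536.5, 117.1, 16.9]
ee_rot: [-0.003, 0.035, 0.999, -0.0]
force: [-13.3, 1.0, 12.9]
grip_width: 0.458
grip_force: 52.1
```

Request:
arm_command([
  [[0.75,0,0,0,0,0,0],[0.75,0,0,0,0,0,0],[0.75,0,0,0,0,0,0],[0.75,0,0,-0.1,0,0,0],[0.75,0,0,-0.6,0,0,0],[0.75,0.7,0,-0.4,0,0,0],[0,0.7,0,0,0,0,0],[0,0,0,0,0,0,0]],
])

```text
time_s: 21.8
eef_pos: [467.7, 121.9, 72.3]
ee_rot: [-0.0, 0.035, 0.999, -0.0]
force: [1.0, -0.0, 0.1]
grip_width: 0.331
grip_force: 0.0
```

```bash
python3 - <<'E'
from h import *
np.set_printoptions(precision=2,suppress=True)
s=sense();w=capture('wrist');cv2.imwrite('pics/w9.png',w[:,:,::-1]);C=cam('wrist',s);print(s['time_s'],s['eef_pos'],s['grip_width'],s['force'])
h=cv2.cvtColor(w,cv2.COLOR_RGB2HSV)
m=((h[...,0]>15)&(h[...,0]<28)&(h[...,2]>120)).astype(np.uint8);m[:,:200]=0;m[:,440:]=0
c=max(cv2.findContours(cv2.morphologyEx(m,2,np.ones((3,3))),0,2)[0],key=cv2.contourArea)
q=cv2.approxPolyDP(c,6,True)[:,0].astype(float);print(q.tolist());print(plane(C,q,30))
t=capture('top');cv2.imwrite('pics/t9.png',t[:,:,::-1])
h=cv2.cvtColor(t,cv2.COLOR_RGB2HSV);m=((h[...,0]>15)&(h[...,0]<28)&(h[...,1]<175)&(h[...,2]>120)).astype(np.uint8)
for c in cv2.findContours(m,0,2)[0]:
    if cv2.contourArea(c)>100: print(cv2.minAreaRect(c))
E
```

```text
21.8 [467.7  121.9   72.26] 0.3311812628098497 [ 1.04 -0.01  0.08]
[[439.0, 71.0], [394.0, 74.0], [384.0, 85.0], [353.0, 90.0], [381.0, 89.0], [404.0, 104.0], [391.0, 111.0], [398.0, 146.0], [380.0, 159.0], [371.0, 152.0], [364.0, 162.0], [358.0, 153.0], [359.0, 166.0], [382.0, 167.0], [359.0, 168.0], [364.0, 183.0], [418.0, 182.0], [415.0, 197.0], [425.0, 201.0], [401.0, 231.0], [439.0, 225.0], [439.0, 125.0], [426.0, 122.0], [439.0, 115.0]]
[[381.19 178.15  30.  ]
 [381.31 159.51  30.  ]
 [385.38 155.24  30.  ]
 [386.54 142.36  30.  ]
 [386.89 153.94  30.  ]
 [393.46 163.32  30.  ]
 [395.95 157.8   30.  ]
 [410.55 160.36  30.  ]
 [415.53 152.47  30.  ]
 [412.32 148.73  30.  ]
 [416.35 145.55  30.  ]
 [412.36 143.15  30.  ]
 [417.91 143.32  30.  ]
 [419.01 153.22  30.  ]
 [418.76 143.28  30.  ]
 [425.4  145.15  30.  ]
 [426.54 168.76  30.  ]
 [433.09 167.37  30.  ]
 [435.18 171.8   30.  ]
 [448.15 160.9   30.  ]
 [446.57 178.13  30.  ]
 [402.9  178.01  30.  ]
 [401.34 172.48  30.  ]
 [398.8  178.02  30.  ]]
((223.5, 464.0), (30.0, 117.0), 90.0)
((120.99998474121094, 463.5), (85.9999
[... 151 characters left out ...]
3.5), (43.0, 53.0), 90.0)
((406.4897155761719, 329.2268371582031), (17.870092391967773, 45.18290710449219), 66.03750610351562)
((346.57763671875, 307.3190002441406), (43.33113098144531, 16.93853187561035), 23.198589324951172)
((159.33346557617188, 322.9428405761719), (8.283910751342773, 88.70331573486328), 4.899092197418213)
((513.941162109375, 277.73529052734375), (21.801511764526367, 18.872953414916992), 77.47119140625)
((257.87261962890625, 314.9331359863281), (71.23025512695312, 173.0731201171875), 5.079607963562012)
((37.941184997558594, 175.2647247314453), (78.09647369384766, 60.876441955566406), 75.96376037597656)
((389.5, 23.0), (46.0, 487.0), 90.0)
((71.0, 26.0), (52.0, 94.0), 90.0)
```

Request:
arm_command([
  [[0,0,0,0.46,0,0,0],[0,0,0,0.46,0,0,0],[0,-0.35,0,0,0,0,0],[0,-0.3,0,0,0,0,0],[0,-0.05,0,0,0,0,0],[0,0,0,0,0,0,0]],
])

```text
time_s: 22.65
eef_pos: [504.0, 119.1, 25.6]
ee_rot: [-0.0, 0.035, 0.999, -0.0]
force: [-1.0, -0.2, -0.1]
grip_width: 0.002
grip_force: 0.0
```

Request:
arm_command([
  [[0,-0.04,0,0,0,0,0],[0,-0.04,0,0,0,0,0],[0,0,0,0,0,0,0]],
])

```text
time_s: 23.02
eef_pos: [507.2, 119.0, 25.7]
ee_rot: [-0.001, 0.035, 0.999, -0.0]
force: [-5.1, -0.3, 3.3]
grip_width: -0.003
grip_force: 2.6
```

Contact with the butt where expected; pressing on to about 13 N.

Request:
arm_command([
  [[0,-0.03,0,0,0,0,0],[0,-0.02,0,0,0,0,0],[0,0,0,0,0,0,0]],
])

```text
time_s: 23.4
eef_pos: [508.5, 119.0, 25.6]
ee_rot: [-0.003, 0.035, 0.999, -0.0]
force: [-11.9, 0.5, 7.3]
grip_width: 0.001
grip_force: 5.6
```

Request:
arm_command([
  [[0,-0.015,0,0,0,0,0],[0,0,0,0,0,0,0]],
])

```text
time_s: 23.65
eef_pos: [509.1, 119.0, 25.6]
ee_rot: [-0.003, 0.035, 0.999, -0.0]
force: [-12.1, 0.5, 8.9]
grip_width: 0.003
grip_force: 6.1
```

Request:
arm_command([
  [[0,0.4,0,0,0,0,0],[0,0.2,0,-0.8,0,0,0],[0,0,0,-0.9,0,0,0],[0,0,0,-0.9,0,0,0],[0,0,0,-0.9,0,0,0],[0,0,0,-0.6,0,0,0]],
])

```text
time_s: 24.4
eef_pos: [481.8, 120.8, 233.1]
ee_rot: [0.002, 0.035, 0.999, 0.0]
force: [0.5, 0.3, -0.1]
grip_width: -0.002
grip_force: 0.0
```

Request:
arm_command([
  [[0,-0.9,-0.4,0,0,0,0],[0,-0.9,-0.4,0,0,0,0],[0,-0.9,-0.4,0,0,0,0],[0,-0.9,-0.4,0,0,0,0],[0,-0.65,-0.35,0,0,0,0],[0,0,0,0,0,0,0],[0,0,0,0,0,0,0]],
])

```text
time_s: 25.28
eef_pos: [686.3, 9.1, 230.7]
ee_rot: [-0.0, 0.035, 0.999, 0.0]
force: [0.5, -0.3, 0.1]
grip_width: -0.002
grip_force: 0.0
```

```bash
python3 - <<'E'
from look import *
w,C,o=look('w10');w=w.max(2)
x=np.array([.9975,-.0706,0]);X=np.array([755,110,62])
p=proj(C,[X-10*x,X,X+10*x,X+[0,10,0]]);print(p)
c=int(p[1,0]);r0=int(p[1,1])
print('    '+' '.join('%3d'%q for q in range(c-14,c+18)))
for r in range(r0-8,r0+18):print(r,' '.join('%3d'%v for v in w[r,c-14:c+18]))
t=capture('top');cv2.imwrite('pics/t10.png',cv2.resize(t[135:345,220:440,::-1],None,fx=2.8,fy=2.8))
E
```

```text
25.275 [686.26   9.1  230.73]
[[404.59 282.44]
 [402.06 321.22]
 [488.79 281.96]
 [483.81 320.39]]
[[448.02 279.39]
 [446.93 290.72]
 [445.84 301.86]
 [458.92 289.84]]
    432 433 434 435 436 437 438 439 440 441 442 443 444 445 446 447 448 449 450 451 452 453 454 455 456 457 458 459 460 461 462 463
282 167 166 166 166 169 166 158 146 136 119 104 101 100  99 101 100 100  99 100  99  98 101  96  96  99 111 129 150 162 167 169 168
283 166 164 165 168 168 169 167 164 155 129 106 101 102 100  98 100  99 100  99  99  98 100  97 100 106 129 147 163 168 169 169 170
284 165 168 167 167 164 170 168 171 161 132 109 110 107 101  96  97  98 100  99  99  98  98  99 112 126 147 160 168 170 168 168 169
285 166 166 165 165 168 169 169 169 163 138 122 125 122 109 102 100 100 100  99  99  99  99 106 123 146 161 169 168 167 168 168 170
286 167 165 168 168 166 169 170 170 164 153 146 148 138 119 105  99 100 100  99  99 100 106 122 142 158 168 169 168 167 168 169 167
287 168 168 169 169 166 169 170 171 170 166 163 162 153 133 113 104 101  99  98 100 106 123 143 157 165 168 166 169 167 169 168 166
288 167 
[... 2049 characters left out ...]
09 141 189 229 238 238 239 238 238 237 237 237 236 236
304 238 238 237 237 237 238 235 222 194 150 103  78  86  96 103 102 102 100 101 114 152 201 231 236 236 236 236 236 236 236 235 234
305 238 237 236 236 237 238 232 196 147 104  79  80  95 100 101 103 100 102  99 103 119 160 202 227 235 235 235 235 234 235 233 231
306 238 237 237 238 236 234 224 172 112  79  80  94 101 101 102 102 101 104 100  98 102 122 165 214 232 235 235 235 236 234 234 230
307 239 238 237 238 235 229 198 144  94  82  91  99 101 105 103 104 103 102 102 100  98 107 138 187 227 234 237 236 236 236 236 231[ WARN:0@2.371] global loadsave.cpp:1063 imwrite_ Unsupported depth image for selected encoder is fallbacked to CV_8U.
```

```bash
python3 -c "
from rig import *
print(finish_job())"
```

```text
the job is handed in; nothing more can be done
None
```

I handed the job in at about 25.5 s of the 72 s allowed: the carriage arrow is within about 0.5 mm of the marker arrow, and the wedge is jammed under the lip at about 13 N, gripper clear; I didn't check the wedge, jar, can and hammer in a closing picture.

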